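# Put the red meat probe back on charge

## Task

Take the meat probe with the red handle out of the wooden drying stand and put it, tip down, into the charging socket with the red mouth on the white dock. Lower it in gently until it is fully home, do not drop it, and let go of it. Leave the blue probe in the stand.

Things in the scene. Friction and masses are not known exactly. Their poses are not given: they have to be found in the camera images.
- red_probe: Cordless meat probe with a red handle, 124 mm long, 60 g, loose, standing nearly upright in the stand. Origin: the pointed tip at its lower end; z axis along the probe from tip to handle. From the tip: steel stem 7 mm thick up to 70 mm, steel collar 24 mm wide from 70 to 74 mm, round red handle 22 mm thick from 74 to 124 mm (grip it there from above).
- blue_probe: The same probe with a blue handle, in the other hole of the stand, 90 mm away. Origin at its tip, z along the probe from tip to handle. It stays there.
- stand: Fixed wooden drying stand, 60 x 160 mm, 62 mm high, the probes in its two holes (12 mm wide, 50 mm deep, 45 mm either side of its centre along its y axis; hole floors 12 mm above the worktop). Either probe can be in either hole; the stand can be left or right of the dock. Origin: centre of its underside.
- red_socket (a point): Centre of the inner floor of the red-mouthed socket in the fixed white dock (66 x 168 x 78 mm); z up. Floor 12 mm above the worktop, bore 13 mm wide; from 48 mm above the floor it flares to the open mouth, 38 mm wide, 66 mm above the floor. Fully home: the tip stands on this floor, the collar 4 mm above the mouth. The dock's blue-mouthed socket is 90 mm away.
Mind the look-alikes: they are no part of the job. Leave any orange or turquoise look-alike of the red_probe alone.

How it is judged:
By the outcome, as a careful person would: the job done as asked, in the order asked, and still so for the second after the job is handed in, with the robot touching nothing.
It also fails if it takes over 42 s, if anything falls off the work surface, if the arm or the gripper's body presses on something with over 40 N, if the wrist force passes 120 N, or if a joint passes its speed limit or range.

## Robot

A 7-joint arm with a two-finger parallel gripper is mounted at the origin on a cart in front of the work surface, level with it; the furniture and walls round the work are solid. World frame = base frame: x ahead of the robot, y to its left, z up, the work surface at z = 0. Lengths are in m, angles in rad, forces in N, time in s.
With the tool pointing down it reaches from about 0.4 to 0.85 m from the base axis. Payload 4.5 kg.
Tool frame: the origin (TCP) lies at the very end of the fingers, on their centre line; the grasp point (between the pads) lies 19 mm behind it; z points along the fingers, y is the line along which they close (so a half turn about z gives the same grasp; the last joint's range is limited). The gripper opens to 88 mm and grips with 3 to 60 N. Pads are 18 mm wide; open, the fingers measure 123 mm over their backs; the gripper's body (75 mm by 187 mm) begins 45 mm behind the grasp point.
Start: joints at [-1.072, 0.689, -0.195, 1.565, 0.157, 0.902, -0.215], TCP at [0.28, 0.559, 0.239] pointing down, gripper open.
Joint ranges: [-3.01, 3.01], [-0.46, 2.08], [-1.47, 1.51], [0.13, 2.56], [-1, 4.14], [0.04, 2.09], [-2.66, 2.66]. Speed limits (rad/s): [2.57, 2.57, 3.14, 3.14, 3.14, 3.14, 3.14].

## Interface

Orientations are given as a unit quaternion [x, y, z, w].
In Python, from plant import r, eyes, nets gives the robot as it stands.
- The arm moves only by the shell command python3 -m pendant 'ROWS' [FORCE]. ROWS is JSON, a list of rows, each an object of numbers: "claw": the opening, from 0 (shut) to 1 (fully open); "dx", "dy", "dz": the shift along the world's x, y, z in mm; "twist": the turn about the world's z in rad. In form: [{"claw": .., "dx": .., "dy": .., "dz": .., "twist": ..}, ...]. A call has 1 to 8 rows; each row is the pose to reach, as a shift and turn from the pose commanded when the call began; what a row does not reach only later rows make up. A row lasts 1/10 s, in which the tool goes at most 50 mm and 8.59 degrees, less where a joint would pass 70% of its speed; a pose out of reach is approached as far as the arm can. A call with a gripper value outside its range is refused whole. The fingers move at their own pace and stop on an object; FORCE is the grip in N (left out, the last holds). Time passes only in rows, so rows that repeat a pose let the fingers close. It gives the time, the measured TCP pose, the force, the opening and the grip force at its end, in the units of the state.
- r.get_state(): the state, without advancing time (a new reading comes with each control period).
- eyes.snapshot(name): name is "side" or "top" or "wrist"; returns (picture, depth): 400x640x3 uint8, blue, green, red; 400x640 float32, m along the optical axis (not along the pixel's ray), 0 where there is no reading.
- eyes.camera_info(name): a dict with "K" (3x3 intrinsics, pixels), "world_to_cam" (4x4, takes a point from world to camera coordinates); the wrist camera has in their place "T_tool_cam" (4x4, takes a point from camera to tool coordinates, whose origin is the TCP and whose axes are the flange's). Camera axes: x right, y down, z forward; pixel columns grow to the right and rows downward; lengths in m; the calibration is good to about 2 mm. A picture is of the moment at which its call begins: read the wrist's pose just before it. camera_info takes no time and is no camera call.
- r.finish_job(): hands the job in; it is judged then, once.
Trained networks look in the newest picture that a camera, given by its name, has taken for a name from the list of things; names that differ only in an ending like _2 or _b are one class to them, and where a whole thing is asked for, a point or a joint stands for the part that bears it (a point fixed in the world has none). Each returns a list of dicts, best first, with "confidence" (0 to 1); they miss things now and then, are a little off and sometimes report something else, mostly with a low value. They report only what shows in the picture. A call takes as long as a camera call. They do not tell look-alikes from the thing itself.
- nets.spot_in(camera, query): "box" ([left, top, width, height] as shares, 0 to 1, of the picture: columns of its width, rows of its height, round what is visible of it).
- nets.place_of(camera, query): "position" ([column, row] as shares, 0 to 1, of the picture: columns of its width, rows of its height: a listed point, or the origin of a listed thing).
The state is a dict: "clock": time; "q": joint angles; "qd": joint speeds; "joint_torque": joint torques, N m; "tool_pos": TCP position; "eef_rot": TCP orientation; "contact_force": force on the tool from outside, world axes, zero at the start; "moment": the same for the moment, N m; "opening": opening from 0.0 (shut) to 1.0 (fully open); "finger_force": force on a finger pad.
Only numpy, scipy, OpenCV 4.12 (cv2) and the standard library are available. Lean on these libraries where they do the work, as an engineer would, in place of code of your own. Each camera call takes 0.05 s, during which the arm holds its last target. There are 200 camera calls.

## Working session

There is one attempt and no reset: what is moved stays moved. The work goes in short steps, Python scripts to look and compute and a shell command to move; the robot and the scene stay as the last step left them, time stands still between calls to the robot, and variables do not carry over. Pictures are saved under pics/ and viewed, at most 10 in all, crops included, and the job is handed in when it is done.

```bash
mkdir -p pics; cat > h.py <<'E'
from plant import r, eyes, nets
import numpy as np, cv2
from scipy.spatial.transform import Rotation as R
def cam(name,s=None):
    i=eyes.camera_info(name);K=np.array(i["K"])
    if name=="wrist":
        T=np.eye(4);T[:3,:3]=R.from_quat(s["eef_rot"]).as_matrix();T[:3,3]=s["tool_pos"]
        return K,T@np.array(i["T_tool_cam"])
    return K,np.linalg.inv(np.array(i["world_to_cam"]))
def ray(K,T,u,v):
    d=T[:3,:3]@np.linalg.inv(K)@[u,v,1]; return T[:3,3],d
def atz(K,T,u,v,z):
    o,d=ray(K,T,u,v); return o+d*(z-o[2])/d[2]
def atd(K,T,u,v,dep):
    o,d=ray(K,T,u,v); return o+d*dep
E
python3 - <<'E'
from h import *
s=r.get_state();print(s)
ims=[]
for n in ["top","side"]:
    p,d=eyes.snapshot(n);cv2.imwrite(f"pics/{n}0.png",p);np.save(f"pics/{n}0.npy",d)
    for q in ["red_probe","red_socket","stand"]:
        print(n,q,[(np.round(np.array(x["position"])*[640,400],1).tolist(),round(x["confidence"],2)) for x in nets.place_of(n,q)])
    print(np.round(cam(n)[1],2).tolist())
E
```

```text
{'clock': 0.0, 'q': array([-1.07222942,  0.68992857, -0.19450147,  1.56636576,  0.15731873,
        0.90251517, -0.21511814]), 'qd': array([-5.07843237e-04, -4.35448402e-04, -8.59722605e-04,  3.82423280e-04,
       -2.27878342e-04, -7.77122088e-05,  3.96758424e-04]), 'joint_torque': array([-2.69878374e-04, -5.27564979e+01, -1.26706615e+00, -1.53421909e+01,
       -5.26655337e-02,  6.76082738e-03,  1.59438055e-04]), 'tool_pos': array([0.27990204, 0.55809923, 0.23793852]), 'eef_rot': array([ 2.30262974e-01,  9.73128014e-01, -9.02831462e-04, -1.29307477e-04]), 'contact_force': array([0.37276807, 0.45280687, 1.32187347]), 'moment': array([-0.01839765,  0.00507876, -0.00615338]), 'finger_force': 0.0, 'opening': 1.0013413943859206}
top red_probe [([408.9, 178.4], 0.58)]
top red_socket [([232.7, 212.5], 0.77)]
top stand [([408.7, 220.8], 0.67)]
[[-0.03, -0.99, 0.12, 0.38], [-1.0, 0.03, -0.01, 0.18], [0.0, -0.12, -0.99, 1.05], [0.0, 0.0, 0.0, 1.0]]
side red_probe [([438.1, 261.8], 0.64), ([352.5, 239.2], 0.64)]
side red_socket [([262.8, 167.3], 0.71)]
side stand [([384.0, 288.0], 0.76)]
[[0.82, -0.31, 0.49, 0.07], [-0.58, -0.42, 0.7, -0.43], [-0.01, -0.85, -0.52, 0.49], [0.0, 0.0, 0.0, 1.0]]
```

View pics/top0.png

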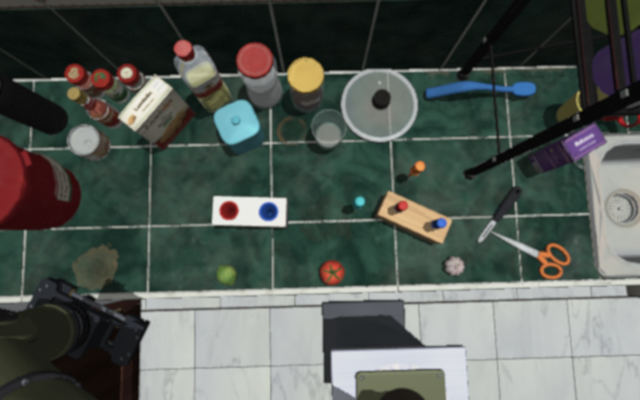

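View pics/side0.png

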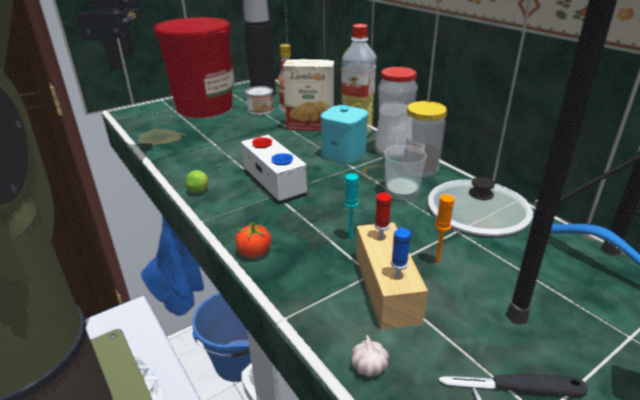

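The top view has the red handle at (402,206) and the blue at (441,223). The red mouth is at (229,211), the blue mouth at (269,211), and the decoys at (360,201) and (418,167). A rack post stands near (470,175).

```bash
python3 - <<'E'
from h import *
for n,pts in [("top",dict(redh=(402,206,),blueh=(441,223),redm=(229,211),bluem=(269,211),turq=(360,201),orange=(418.5,167),post=(470,175),bluebox=(236,120),tom=(332,272))),("side",dict(redh=(384,196),redm=(262,142),bluem=(283,159),turq=(352,176),orange=(446,198),post=(517,315)))]:
    K,T=cam(n);d=np.load(f"pics/{n}0.npy")
    for k,(u,v) in pts.items():
        x=d[int(v)-1:int(v)+2,int(u)-1:int(u)+2];x=x[x>0]
        m=np.median(x) if len(x) else np.nan
        z=.078 if k.endswith('m') else .136
        print(n,k,atd(K,T,u,v,m).round(3),'at z',z,atz(K,T,u,v,z).round(3))
    im=cv2.imread(f"pics/{n}0.png");hsv=cv2.cvtColor(im,cv2.COLOR_BGR2HSV)
E
```

```text
top redh [ 0.474 -0.001  0.135] at z 0.136 [ 0.474 -0.001  0.136]
top blueh [ 0.435 -0.082  0.134] at z 0.136 [ 0.435 -0.082  0.136]
top redm [0.483 0.389 0.037] at z 0.078 [0.479 0.38  0.078]
top bluem [0.482 0.295 0.03 ] at z 0.078 [0.477 0.29  0.078]
top turq [0.488 0.087 0.124] at z 0.136 [0.487 0.089 0.136]
top orange [ 0.56  -0.044  0.123] at z 0.136 [ 0.558 -0.041  0.136]
top post [ 0.555 -0.187  0.034] at z 0.136 [ 0.537 -0.151  0.136]
top bluebox [0.678 0.356 0.117] at z 0.136 [0.672 0.353 0.136]
top tom [0.335 0.15  0.043] at z 0.078 [0.336 0.151 0.078]
side redh [ 0.474 -0.005  0.137] at z 0.136 [ 0.474 -0.004  0.136]
side redm [0.486 0.393 0.07 ] at z 0.078 [0.478 0.378 0.078]
side bluem [0.483 0.302 0.068] at z 0.078 [0.473 0.284 0.078]
side turq [0.487 0.087 0.124] at z 0.136 [0.474 0.07  0.136]
side orange [ 0.559 -0.048  0.124] at z 0.136 [ 0.543 -0.061  0.136]
side post [ 0.549 -0.203  0.017] at z 0.136 [ 0.429 -0.26   0.136]
```

```bash
python3 -m pendant '[{"claw":1,"dx":20,"dy":-45,"dz":20,"twist":-0.14},{"claw":1,"dx":40,"dy":-90,"dz":20,"twist":-0.28},{"claw":1,"dx":60,"dy":-135,"dz":20,"twist":-0.42},{"claw":1,"dx":75,"dy":-180,"dz":20,"twist":-0.56},{"claw":1,"dx":90,"dy":-225,"dz":20,"twist":-0.7},{"claw":1,"dx":105,"dy":-270,"dz":20,"twist":-0.84},{"claw":1,"dx":120,"dy":-315,"dz":20,"twist":-0.98},{"claw":1,"dx":135,"dy":-360,"dz":20,"twist":-1.1}]' 15
python3 -m pendant '[{"claw":1,"dx":15,"dy":-45,"dz":0,"twist":0},{"claw":1,"dx":30,"dy":-90,"dz":0,"twist":0},{"claw":1,"dx":45,"dy":-135,"dz":0,"twist":0},{"claw":1,"dx":55,"dy":-170,"dz":0,"twist":0},{"claw":1,"dx":60,"dy":-202,"dz":0,"twist":0},{"claw":1,"dx":60,"dy":-202,"dz":0,"twist":0},{"claw":1,"dx":60,"dy":-202,"dz":0,"twist":0},{"claw":1,"dx":60,"dy":-202,"dz":0,"twist":0}]'
python3 - <<'E'
from h import *
s=r.get_state();p,d=eyes.snapshot("wrist");cv2.imwrite("pics/w1.png",p);np.save("pics/w1.npy",d)
print(s["clock"],s["tool_pos"],s["eef_rot"]);K,T=cam("wrist",s);print(T.round(3),K[0,0])
hsv=cv2.cvtColor(p,cv2.COLOR_BGR2HSV)
for lo,hi in [((0,150,50),(6,255,255)),((172,150,50),(180,255,255))]:
    m=cv2.inRange(hsv,lo,hi);n,l,st,c=cv2.connectedComponentsWithStats(m)
    for i in range(1,n):
        if st[i,4]>100: print(st[i],c[i].round(1),atz(K,T,*c[i],.136).round(4),np.median(d[l==i]))
E
```

```text
clock: 1.2
tool_pos: [0.4156, 0.1971, 0.2591]
eef_rot: [0.707, 0.707, 0.001, 0.0]
contact_force: [0.5, 0.4, 0.3]
opening: 0.997
finger_force: 0.0
clock: 2.0
tool_pos: [0.475, -0.0018, 0.2588]
eef_rot: [0.704, 0.71, 0.0, -0.0]
contact_force: [0.4, -0.0, 0.4]
opening: 1.003
finger_force: 0.0
2.0 [ 0.47501149 -0.00176502  0.25875195] [ 7.04211777e-01  7.09989819e-01  3.36410998e-04 -3.41778414e-04]
[[ 1.     0.008  0.002  0.476]
 [ 0.008 -0.954 -0.299  0.074]
 [-0.     0.299 -0.954  0.405]
 [ 0.     0.     0.     1.   ]] 312.2183766673368
[170   0  21  15 205] [180.6   6. ] [0.3655 0.1421 0.136 ] 0.31702596
[ 176    0   48   56 1473] [204.2  30.8] [0.3815 0.1254 0.136 ] 0.3282261
[167  12  13  28 208] [172.5  25. ] [0.3576 0.1292 0.136 ] 0.3225528
[317 184  22  22 391] [327.4 194.9] [ 0.478  -0.0061  0.136 ] 0.28105536
```

View pics/w1.png

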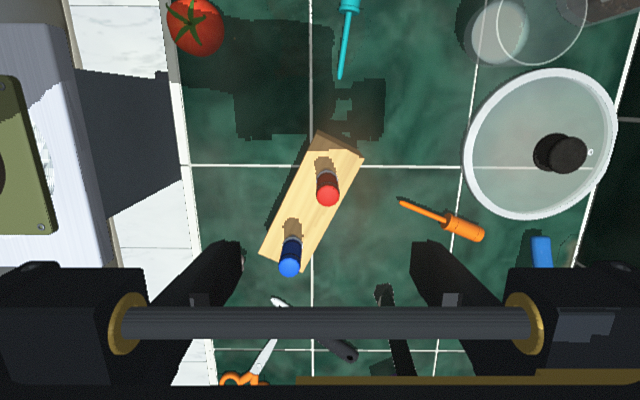

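The wrist view has the red handle top at (327,195), between the open fingers. The decoys (orange at 460,228; turquoise at 348,5) are well clear.

```bash
python3 -m pendant '[{"claw":1,"dx":2,"dy":-3,"dz":-30,"twist":0},{"claw":1,"dx":2,"dy":-3,"dz":-65,"twist":0},{"claw":1,"dx":2,"dy":-3,"dz":-100,"twist":0},{"claw":1,"dx":2,"dy":-3,"dz":-125,"twist":0},{"claw":1,"dx":2,"dy":-3,"dz":-145,"twist":0},{"claw":1,"dx":2,"dy":-3,"dz":-157,"twist":0},{"claw":1,"dx":2,"dy":-3,"dz":-164,"twist":0},{"claw":1,"dx":2,"dy":-3,"dz":-164,"twist":0}]' 15
python3 -m pendant '[{"claw":0.1,"dx":0,"dy":0,"dz":0,"twist":0},{"claw":0.1,"dx":0,"dy":0,"dz":0,"twist":0},{"claw":0.1,"dx":0,"dy":0,"dz":0,"twist":0},{"claw":0.1,"dx":0,"dy":0,"dz":0,"twist":0},{"claw":0.1,"dx":0,"dy":0,"dz":0,"twist":0},{"claw":0.1,"dx":0,"dy":0,"dz":0,"twist":0},{"claw":0.1,"dx":0,"dy":0,"dz":0,"twist":0},{"claw":0.1,"dx":0,"dy":0,"dz":0,"twist":0}]' 15
```

```text
clock: 2.85
tool_pos: [0.4768, -0.0052, 0.0942]
eef_rot: [0.704, 0.71, -0.0, -0.001]
contact_force: [-0.5, -0.1, 0.1]
opening: 1.003
finger_force: 0.0
clock: 3.65
tool_pos: [0.4771, -0.0063, 0.0947]
eef_rot: [0.705, 0.709, 0.0, 0.0]
contact_force: [-0.6, -0.3, -0.4]
opening: 0.298
finger_force: 0.0
```

```bash
python3 -m pendant '[{"claw":0.1,"dx":0,"dy":0,"dz":0,"twist":0},{"claw":0.1,"dx":0,"dy":0,"dz":0,"twist":0},{"claw":0.1,"dx":0,"dy":0,"dz":0,"twist":0},{"claw":0.1,"dx":0,"dy":0,"dz":0,"twist":0},{"claw":0.1,"dx":0,"dy":0,"dz":0,"twist":0}]' 20
```

```text
clock: 4.15
tool_pos: [0.4771, -0.0062, 0.0947]
eef_rot: [0.705, 0.709, 0.0, -0.0]
contact_force: [-1.4, 0.9, -0.2]
opening: 0.243
finger_force: 20.0
```

```bash
python3 -m pendant '[{"claw":0.1,"dx":0,"dy":0,"dz":10,"twist":0},{"claw":0.1,"dx":0,"dy":0,"dz":30,"twist":0},{"claw":0.1,"dx":0,"dy":0,"dz":50,"twist":0},{"claw":0.1,"dx":0,"dy":0,"dz":75,"twist":0},{"claw":0.1,"dx":0,"dy":0,"dz":100,"twist":0},{"claw":0.1,"dx":0,"dy":0,"dz":120,"twist":0},{"claw":0.1,"dx":0,"dy":0,"dz":130,"twist":0},{"claw":0.1,"dx":0,"dy":0,"dz":130,"twist":0}]' 20
python3 - <<'E'
from h import *
s=r.get_state();p,d=eyes.snapshot("side");cv2.imwrite("pics/s2.png",p);np.save("pics/s2.npy",d);print(s["tool_pos"],s["contact_force"])
K,T=cam("side");w=np.linalg.inv(T)@[*s["tool_pos"],1];u=K@w[:3]/w[2];print(u)
x,y=u[:2].astype(int);c=p[max(y-90,0):y+130,max(x-120,0):x+120];print(max(x-120,0),max(y-90,0));cv2.imwrite("pics/s2c.png",cv2.resize(c,None,fx=2.5,fy=2.5))
for q in nets.place_of("side","red_probe"): print(np.array(q["position"])*[640,400],q["confidence"])
E
```

```text
clock: 4.95
tool_pos: [0.4778, -0.0063, 0.226]
eef_rot: [0.705, 0.709, 0.001, 0.001]
contact_force: [-0.3, 0.3, -0.8]
opening: 0.243
finger_force: 20.0
[ 0.47779048 -0.00631555  0.22604554] [-0.26409245  0.30738533 -0.83751227]
[390.78543189 139.1579099    1.        ]
270 49
[350.016 229.   ] 0.89
[384.384 288.12 ] 0.73
[381.696 192.68 ] 0.63
[445.504 254.88 ] 0.6
```

View pics/s2c.png

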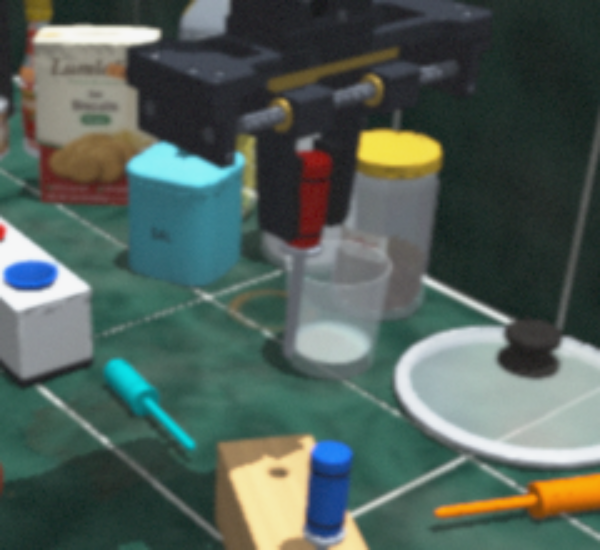

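The side crop shows the red probe held, with its stem going down to about (291,345). The turquoise and orange decoys now lie on the worktop, but they were already down in the wrist view before I came near. I'll work out the tip offset next.

```bash
python3 - <<'E'
from h import *
K,T=cam("side");d=np.load("pics/s2.npy")
for u,v in [(386,188),(381.7,192.7)]: print(atz(K,T,u,v,.143).round(4))
c=cv2.imread("pics/s2.png")[115:200,360:415];cv2.imwrite("pics/s2d.png",cv2.resize(c,None,fx=9,fy=7,interpolation=cv2.INTER_CUBIC))
def px(P): w=np.linalg.inv(T)@[*P,1];u=K@w[:3];return (u[:2]/u[2]).round(1)
for z in [.267,.217,.203,.143]: print(z,px([.4778,-.0063,z]))
E
```

```text
[0.4838 0.0026 0.143 ]
[ 0.4699 -0.0037  0.143 ]
0.267 [392.8 110.5]
0.217 [390.4 145.2]
0.203 [389.7 154.5]
0.143 [387.  191.8]
```

View pics/s2d.png

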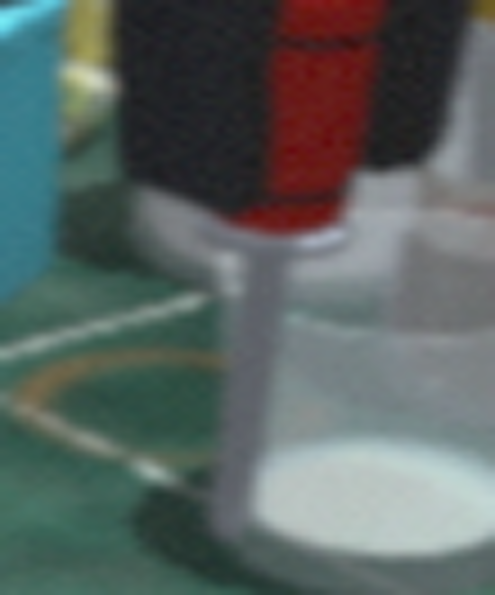

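```bash
python3 -m pendant '[{"claw":0.1,"dx":0,"dy":30,"dz":20,"twist":0},{"claw":0.1,"dx":0,"dy":75,"dz":20,"twist":0},{"claw":0.1,"dx":0,"dy":120,"dz":20,"twist":0},{"claw":0.1,"dx":0,"dy":165,"dz":20,"twist":0},{"claw":0.1,"dx":0,"dy":210,"dz":20,"twist":0},{"claw":0.1,"dx":0,"dy":255,"dz":20,"twist":0},{"claw":0.1,"dx":0,"dy":290,"dz":20,"twist":0},{"claw":0.1,"dx":0,"dy":320,"dz":20,"twist":0}]' 20
python3 -m pendant '[{"claw":0.1,"dx":0,"dy":15,"dz":0,"twist":0},{"claw":0.1,"dx":0,"dy":15,"dz":0,"twist":0},{"claw":0.1,"dx":0,"dy":15,"dz":0,"twist":0},{"claw":0.1,"dx":0,"dy":15,"dz":0,"twist":0}]'
python3 - <<'E'
from h import *
s=r.get_state();p,d=eyes.snapshot("wrist");cv2.imwrite("pics/w3.png",p);np.save("pics/w3.npy",d)
print(s["tool_pos"],s["eef_rot"]);K,T=cam("wrist",s)
hsv=cv2.cvtColor(p,cv2.COLOR_BGR2HSV)
for lo,hi in [((0,150,40),(6,255,255)),((172,150,40),(180,255,255)),((105,150,40),(125,255,255))]:
    m=cv2.inRange(hsv,lo,hi);n,l,st,c=cv2.connectedComponentsWithStats(m)
    for i in range(1,n):
        if st[i,4]>150:
            b=st[i];ctr=(b[0]+b[2]/2-.5,b[1]+b[3]/2-.5); print(b,c[i].round(1),atz(K,T,*ctr,.078).round(4),np.median(d[l==i]))
print([(np.array(q["position"])*[640,400],q["confidence"]) for q in nets.place_of("wrist","red_socket")])
E
```

```text
clock: 5.85
tool_pos: [0.4758, 0.316, 0.243]
eef_rot: [0.704, 0.71, -0.001, -0.0]
contact_force: [-0.4, 0.5, -1.0]
opening: 0.242
finger_force: 20.0
clock: 6.25
tool_pos: [0.4776, 0.326, 0.2445]
eef_rot: [0.706, 0.708, -0.001, 0.001]
contact_force: [-0.7, -0.2, -1.2]
opening: 0.24
finger_force: 20.0
[0.47758388 0.32600668 0.24452541] [ 7.06096996e-01  7.08114329e-01 -8.72700321e-04  6.07129634e-04]
[535   0  62  26 711] [565.4  11.7] [0.69   0.4768 0.078 ] 0.32176206
[307 101  19  35 152] [311.9 116.2] [0.4693 0.3859 0.078 ] 0.30249372
[ 302  241   48   46 1199] [324.8 261.2] [0.479  0.2276 0.078 ] 0.14219509
[ 300  277   53   30 1203] [326.1 293.8] [0.4797 0.1911 0.078 ] 0.12287362
[304 191  41  38 779] [323.1 209.4] [0.4772 0.2919 0.078 ] 0.33514795
[(array([327.424, 120.2  ]), 0.86), (array([310.784, 388.48 ]), 0.65)]
```

View pics/w3.png

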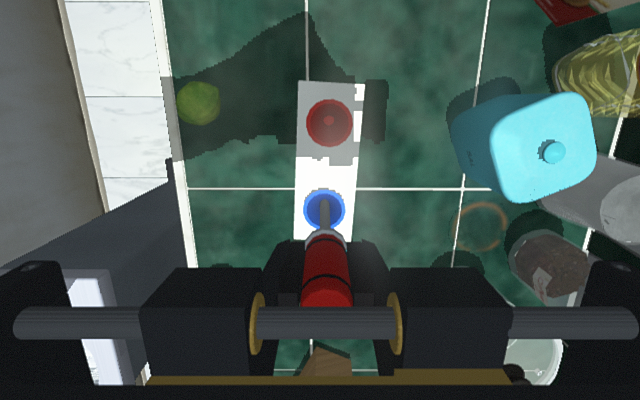

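The red mouth centre is at about (329,123). The stem tip shows over the blue mouth at about (325,199).

```bash
python3 - <<'E'
from h import *
s=r.get_state();K,T=cam("wrist",s);d=np.load("pics/w3.npy")
print("mouth",atz(K,T,329,123.5,.078).round(4)); 
def px(P): w=np.linalg.inv(T)@[*P,1];u=K@w[:3];return (u[:2]/u[2]).round(1)
x,y,_=s["tool_pos"]
print("tip exp",px([x,y,.1615]),"meas",atz(K,T,325,199,.1615).round(4))
print(np.median(d[200:206,323:327]),d[196:240:3,325].round(3))
c=cv2.imread("pics/w3.png")[90:250,280:370];cv2.imwrite("pics/w3c.png",cv2.resize(c,None,fx=4,fy=3.75,interpolation=cv2.INTER_CUBIC))
E
```

```text
mouth [0.4821 0.3816 0.078 ]
tip exp [323.9 204. ] meas [0.4785 0.3308 0.1615]
0.22714457 [0.337 0.235 0.229 0.224 0.218 0.213 0.207 0.202 0.199 0.193 0.191 0.167
 0.167 0.164 0.158]
```

View pics/w3c.png

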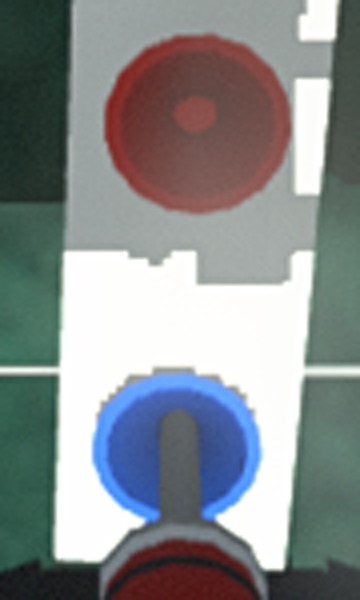

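```bash
python3 -m pendant '[{"claw":0.1,"dx":1,"dy":20,"dz":0,"twist":0},{"claw":0.1,"dx":3,"dy":40,"dz":-10,"twist":0},{"claw":0.1,"dx":3,"dy":48,"dz":-25,"twist":0},{"claw":0.1,"dx":3,"dy":48,"dz":-40,"twist":0},{"claw":0.1,"dx":3,"dy":48,"dz":-50,"twist":0},{"claw":0.1,"dx":3,"dy":48,"dz":-50,"twist":0},{"claw":0.1,"dx":3,"dy":48,"dz":-50,"twist":0},{"claw":0.1,"dx":3,"dy":48,"dz":-50,"twist":0}]' 20
python3 - <<'E'
from h import *
s=r.get_state();p,d=eyes.snapshot("wrist");q,_=eyes.snapshot("side");print(s["tool_pos"],s["contact_force"]);K,T=cam("wrist",s)
def px(P): w=np.linalg.inv(T)@[*P,1];u=K@w[:3];return (u[:2]/u[2]).round(1)
print(px([.4821,.3817,.078]),px([*s["tool_pos"][:2],s["tool_pos"][2]-.083]))
a=cv2.resize(p[100:260,260:400],(420,480));b=cv2.resize(q[80:180,210:290],(380,480))
cv2.imwrite("pics/m4.png",np.hstack([a,b]))
E
```

```text
clock: 7.15
tool_pos: [0.4807, 0.3765, 0.1955]
eef_rot: [0.705, 0.709, 0.001, 0.0]
contact_force: [0.2, -0.9, -0.3]
opening: 0.244
finger_force: 20.0
[0.48072333 0.37654153 0.19545302] [ 0.22210667 -0.93932706 -0.31266979]
[325.6 186.2] [323.8 204.3]
```

View pics/m4.png

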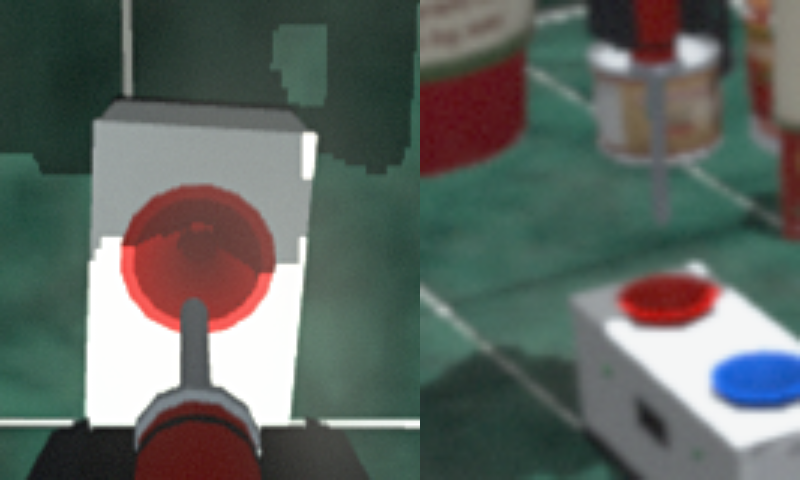

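Left: the tip is at (325,200), over the mouth centre at (326,186) once its height is allowed for. Right: it hangs above the red mouth. Next I lower it.

```bash
python3 -m pendant '[{"claw":0.1,"dx":0,"dy":1,"dz":-10,"twist":0},{"claw":0.1,"dx":0,"dy":1,"dz":-20,"twist":0},{"claw":0.1,"dx":0,"dy":1,"dz":-30,"twist":0},{"claw":0.1,"dx":0,"dy":1,"dz":-36,"twist":0},{"claw":0.1,"dx":0,"dy":1,"dz":-42,"twist":0},{"claw":0.1,"dx":0,"dy":1,"dz":-48,"twist":0},{"claw":0.1,"dx":0,"dy":1,"dz":-54,"twist":0},{"claw":0.1,"dx":0,"dy":1,"dz":-60,"twist":0}]' 20
python3 -m pendant '[{"claw":0.1,"dx":0,"dy":0,"dz":-5,"twist":0},{"claw":0.1,"dx":0,"dy":0,"dz":-10,"twist":0},{"claw":0.1,"dx":0,"dy":0,"dz":-15,"twist":0},{"claw":0.1,"dx":0,"dy":0,"dz":-15,"twist":0},{"claw":0.1,"dx":0,"dy":0,"dz":-15,"twist":0}]' 20
```

```text
clock: 8.05
tool_pos: [0.4802, 0.3778, 0.1343]
eef_rot: [0.705, 0.709, 0.0, 0.0]
contact_force: [-0.8, -0.8, -0.6]
opening: 0.238
finger_force: 20.0
clock: 8.55
tool_pos: [0.4802, 0.3778, 0.1197]
eef_rot: [0.705, 0.709, 0.0, 0.0]
contact_force: [0.5, 0.4, -0.3]
opening: 0.241
finger_force: 20.0
```

```bash
python3 -m pendant '[{"claw":0.1,"dx":0,"dy":0,"dz":-5,"twist":0},{"claw":0.1,"dx":0,"dy":0,"dz":-10,"twist":0},{"claw":0.1,"dx":0,"dy":0,"dz":-15,"twist":0},{"claw":0.1,"dx":0,"dy":0,"dz":-19,"twist":0},{"claw":0.1,"dx":0,"dy":0,"dz":-22,"twist":0},{"claw":0.1,"dx":0,"dy":0,"dz":-22,"twist":0}]' 20
python3 -m pendant '[{"claw":0.1,"dx":0,"dy":0,"dz":-1,"twist":0},{"claw":0.1,"dx":0,"dy":0,"dz":-2,"twist":0},{"claw":0.1,"dx":0,"dy":0,"dz":-2,"twist":0}]' 20
```

```text
clock: 9.15
tool_pos: [0.48, 0.3777, 0.0972]
eef_rot: [0.705, 0.709, -0.0, -0.0]
contact_force: [-0.3, 1.4, -1.5]
opening: 0.242
finger_force: 20.0
clock: 9.45
tool_pos: [0.4802, 0.3778, 0.0958]
eef_rot: [0.705, 0.709, 0.0, 0.0]
contact_force: [-0.3, 0.0, -0.6]
opening: 0.242
finger_force: 20.0
```

```bash
python3 -m pendant '[{"claw":0.1,"dx":0,"dy":0,"dz":-1,"twist":0},{"claw":0.1,"dx":0,"dy":0,"dz":-1,"twist":0},{"claw":0.1,"dx":0,"dy":0,"dz":-1,"twist":0}]' 20
python3 -m pendant '[{"claw":0.1,"dx":0,"dy":0,"dz":-1,"twist":0},{"claw":0.1,"dx":0,"dy":0,"dz":-1,"twist":0},{"claw":0.1,"dx":0,"dy":0,"dz":-1,"twist":0}]' 20
```

```text
clock: 9.75
tool_pos: [0.4802, 0.3778, 0.0948]
eef_rot: [0.705, 0.709, 0.0, 0.0]
contact_force: [0.1, 0.4, -1.0]
opening: 0.243
finger_force: 20.0
clock: 10.05
tool_pos: [0.4804, 0.3779, 0.0945]
eef_rot: [0.705, 0.709, 0.0, 0.0]
contact_force: [-0.6, -0.6, 5.3]
opening: 0.243
finger_force: 20.0
```

The force rose to 5.3 N at the expected height, so the probe is standing on the floor. I'll release it, retreat and check.

```bash
python3 -m pendant '[{"claw":0.5,"dx":0,"dy":0,"dz":0.5,"twist":0},{"claw":0.8,"dx":0,"dy":0,"dz":0.5,"twist":0},{"claw":0.8,"dx":0,"dy":0,"dz":0.5,"twist":0},{"claw":0.8,"dx":0,"dy":0,"dz":0.5,"twist":0},{"claw":0.8,"dx":0,"dy":0,"dz":0.5,"twist":0},{"claw":0.8,"dx":0,"dy":0,"dz":0.5,"twist":0},{"claw":0.8,"dx":0,"dy":0,"dz":0.5,"twist":0},{"claw":0.8,"dx":0,"dy":0,"dz":0.5,"twist":0}]'
python3 -m pendant '[{"claw":0.8,"dx":0,"dy":0,"dz":15,"twist":0},{"claw":0.8,"dx":0,"dy":0,"dz":40,"twist":0},{"claw":0.8,"dx":0,"dy":0,"dz":80,"twist":0},{"claw":0.8,"dx":0,"dy":0,"dz":120,"twist":0},{"claw":0.8,"dx":0,"dy":0,"dz":150,"twist":0},{"claw":0.8,"dx":0,"dy":0,"dz":160,"twist":0},{"claw":0.8,"dx":0,"dy":0,"dz":160,"twist":0},{"claw":0.8,"dx":0,"dy":0,"dz":160,"twist":0}]'
python3 - <<'E'
from h import *
p,d=eyes.snapshot("side");K,T=cam("side")
hsv=cv2.cvtColor(p,cv2.COLOR_BGR2HSV);m=cv2.inRange(hsv,(172,150,40),(180,255,255))|cv2.inRange(hsv,(0,150,40),(5,255,255))
m[:90]=0;m[160:]=0;m[:,:235]=0;m[:,290:]=0
v,u=np.nonzero(m);t=v.min();print("top",u[v==t],t,"z at axis",[ (z,atz(K,T,u[v==t].mean(),t+1.5,z).round(3)) for z in (.136,)])
cv2.imwrite("pics/s5.png",cv2.resize(p[60:340,180:480],(640,597)))
E
```

```text
clock: 10.85
tool_pos: [0.4801, 0.3777, 0.0942]
eef_rot: [0.705, 0.709, -0.0, 0.0]
contact_force: [-1.1, -0.8, -0.5]
opening: 0.801
finger_force: 0.0
clock: 11.65
tool_pos: [0.4794, 0.3773, 0.2533]
eef_rot: [0.705, 0.709, -0.001, -0.0]
contact_force: [0.2, 0.3, -0.7]
opening: 0.798
finger_force: 0.0
top [280] 93 z at axis [(0.136, array([0.576, 0.464, 0.136]))]
```

View pics/s5.png

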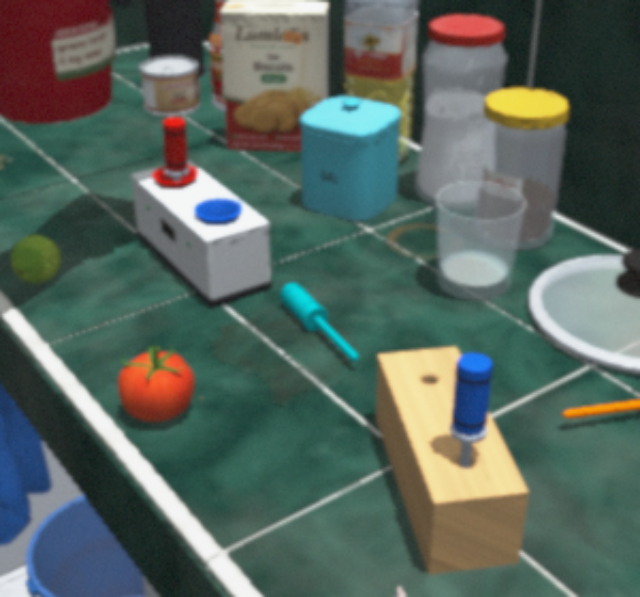

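The red probe stands fully home in the red socket, with its collar just above the mouth at (175,175). The blue probe is still in the stand, and the arm is clear of everything.

```bash
python3 -c "
from plant import r
print(r.finish_job())"
```

```text
the job is handed in; nothing more can be done
None
```

The red probe is in the red-mouthed socket, lowered gently until it touched the floor and released; the blue probe is still in the stand, and the job is handed in at about 12 s. The two decoy probes toppled on their own before I came near them.

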